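# Stack the lead-forming die set on its guide pillars

### The job

Put the lead-forming die set together for storage on the two-pillar shoe: first the dark die plate, then the thin bare-metal stripper plate with the window, then a stop collar on each pillar (brass on the thick pillar, steel on the thin one), and last the blue top plate with its shank up. Each plate's large bore goes over the thick pillar, and every part must sit fully down, flat on the one below. Leave the flux bottle and the spare steel cutter die where they are.

Things in the scene. Friction and masses are not known exactly. Their poses are not given: they have to be found in the camera images.
- shoe: Target, fixed: aluminium block 44 x 88 x 14 mm, screwed to the bench. Origin: centre of underside; x across, y along (within 0.33 rad of world y), z up. Steel pillars: thick, 14 mm, at y = +31; thin, 10 mm, at y = -31; tops at z = 70 mm, last 9 mm tapering to 5.5 and 4 mm. Seated undersides at z = 14 (die plate), 26 (stripper), 36 (collars), 52 mm (top plate).
- die_plate: Die plate, loose: dark steel, 44 x 88 x 12 mm, bright grooved insert in its top, about 0.24 kg. Origin: centre of plate underside; x across, y along, z up. Through bores: 17 mm at y = +31 mm, 13 mm at y = -31 mm. Starts this way up, large bore to the left (y within 0.33 rad of world y). Grip across the 44 mm.
- stripper: Stripper, loose: bare aluminium, 44 x 88 x 10 mm, with a 28 x 32 mm window, about 0.12 kg. Origin: centre of plate underside; x across, y along, z up. Through bores: 17 mm at y = +31 mm, 13 mm at y = -31 mm. Starts this way up, large bore to the left (y within 0.33 rad of world y). Grip across the 44 mm.
- top_plate: Top plate, loose: blue, 44 x 88 x 12 mm, 0.26 kg; steel shank (18 mm diameter, 28 mm tall) on top; punch block (24 x 26 x 6 mm) under it, on which it stands (underside at z = 6 mm). Origin: centre of plate underside; x across, y along, z up. Through bores: 17 mm at y = +31 mm, 13 mm at y = -31 mm. Starts this way up, large bore to the left (y within 0.33 rad of world y). Grip across the 44 mm.
- brass_collar: Stop collar for the thick pillar, loose: brass ring, 26 mm outside, 17 mm bore, 16 mm high. Origin: centre of its underside, z up (it starts standing, this way up).
- steel_collar: Stop collar for the thin pillar, loose: bright steel ring, 22 mm outside, 13 mm bore, 16 mm high. Origin: centre of its underside, z up (it starts standing, this way up).
- flux_bottle: Bystander: white flux bottle with a red needle cap, 40 mm diameter, 116 mm tall, standing. Origin: centre of its foot.
- spare_die: Bystander: bare steel block, the spare cutter die, 28 x 60 x 18 mm with two small bores in its top, y along its length. Origin: centre of its underside.

How it is judged:
By the outcome, as a careful person would: the job done as asked, in the order asked, and still so for the second after the job is handed in, with the robot touching nothing.
It also fails if it takes over 120 s, if anything falls off the work surface, if the arm or the gripper's body presses on something with over 40 N, if the wrist force passes 120 N, or if a joint passes its speed limit or range.

### The arm

A 6-joint arm with a two-finger parallel gripper is mounted at the origin on the work surface; the furniture and walls round the work are solid. World frame = base frame: x ahead of the robot, y to its left, z up, the work surface at z = 0. Lengths are in m, angles in rad, forces in N, time in s.
With the tool pointing down it reaches from about 0.35 to 0.975 m from the base axis. Payload 4.9 kg.
Tool frame: the origin (TCP) lies midway between the tips of the shut fingers; the grasp point (between the pads) lies 19 mm behind it; z points along the fingers, y is the line along which they close (so a half turn about z gives the same grasp; the last joint's range is limited). The gripper opens to 85 mm and grips with 20 to 120 N. Pads are 22 mm wide; open, the fingers measure 114 mm over their backs; the gripper's body (76 mm by 85 mm) begins 54 mm behind the grasp point. The pads swing forward as they close: fully open they stand 13 mm farther back than shut.
Start: joints at [1.033, 0.053, 1.613, -0, 1.476, -0.119], TCP at [0.254, 0.571, 0.231] pointing down, gripper open.
Joint ranges: [-3.01, 3.01], [-1.01, 2.22], [0.06, 2.58], [-1.02, 4.17], [0.09, 2.62], [-3.14, 3.14]. Speed limits (rad/s): [2.57, 2.57, 3.14, 3.14, 3.14, 3.14].

### API

Orientations are given as a rotation vector (axis times angle).
In Python, from station import ctrl gives the robot as it stands.
- The arm moves only by the tool carry_out, never from a script. Its argument "moves" is a list of rows, each an object of numbers: "x", "y", "z": the shift along the tool's x, y, z in units of 25 mm (1.0 is 25 mm); "turn": the turn about the tool's z in rad. In form: [{"x": .., "y": .., "z": .., "turn": ..}, ...]. A call has exactly 8 rows; each row shifts and turns the commanded pose from where the row before left it, along the tool's axes as they then stand; what a row does not reach is not made up. A row lasts 1/10 s, in which the tool goes at most 50 mm and 8.59 degrees, less where a joint would pass 70% of its speed; a pose out of reach is approached as far as the arm can. A call is refused whole if a number of a shift passes 1 or a number of a turn 0.15, either way. A call with a gripper value outside its range is refused whole. "grip" is the finger opening in mm, from 0 to 85.4, set as the call begins (left out, the last holds). The fingers move at their own pace and stop on an object; "newtons" is the grip in N (left out, the last holds). Time passes only in rows, so rows that do not move let the fingers close, or fill a call up. It gives the time, the measured TCP pose, the force, the opening and the grip force at its end, in the units of the state.
- ctrl.get_obs(): the state, without advancing time (a new reading comes with each control period).
- ctrl.get_image(name): name is "scene" or "top"; returns the picture (420x560x3 uint8, red, green, blue); there is no depth.
- ctrl.calibration(name): a dict with "fx", "fy", "cx", "cy" (pixels), "R" (3x3) and "t" (3): a world point X has camera coordinates R X + t. Camera axes: x right, y down, z forward; pixel columns grow to the right and rows downward; lengths in m; the calibration is good to about 2 mm. A picture is of the moment at which its call begins. calibration takes no time and is no camera call.
- ctrl.finish_job(): hands the job in; it is judged then, once.
Trained networks look in the newest picture that a camera, given by its name, has taken for a name from the list of things; names that differ only in an ending like _2 or _b are one class to them, and where a whole thing is asked for, a point or a joint stands for the part that bears it (a point fixed in the world has none). Each returns a list of dicts, best first, with "confidence" (0 to 1); they miss things now and then, are a little off and sometimes report something else, mostly with a low value. They report only what shows in the picture. A call takes as long as a camera call.
- ctrl.look_for(camera, query): "rect" ([left, top, width, height] in pixels, round what is visible of it).
- ctrl.mark_of(camera, query): "pixel" ([column, row] in pixels: a listed point, or the origin of a listed thing).
The state is a dict: "t": time; "q": joint angles; "dq": joint speeds; "effort": joint torques, N m; "tool_pos": TCP position; "tool_rot": TCP orientation; "contact_force": force on the tool from outside, world axes, zero at the start; "wrist_torque": the same for the moment, N m; "opening": finger opening in m; "grip_force": force on a finger pad.
Only numpy, scipy, OpenCV 4.12 (cv2) and the standard library are available. Lean on these libraries where they do the work, as an engineer would, in place of code of your own. Each camera call takes 0.05 s, during which the arm holds its last target. There are 200 camera calls.

## Working session

There is one attempt and no reset: what is moved stays moved. The work goes in short steps, Python scripts to look and compute and a tool call to move; the robot and the scene stay as the last step left them, time stands still between calls to the robot, and variables do not carry over. Pictures are saved under pics/ and viewed, at most 14 in all, crops included, and the job is handed in when it is done.

Besides the shell and the picture viewer there is one more tool, called as name(argument=value, ...) on one line, values as JSON. carry_out: Moves the arm, as the interface text tells. Its arguments: {"type":"object","properties":{"moves":{"type":"array"},"grip":{"type":"number"},"newtons":{"type":"number"}},"required":["moves"]}

```bash
mkdir -p pics; ls; python3 - <<'E'
from station import ctrl
import cv2,numpy as np
for n in ("top","scene"):
    im=ctrl.get_image(n); cv2.imwrite(f"pics/{n}0.png",im[:,:,::-1])
    c=ctrl.calibration(n); print(n,c["fx"],c["cx"],c["cy"],np.round(-np.array(c["R"]).T@np.array(c["t"]),3),np.round(c["R"],2).tolist())
    for q in "shoe die_plate stripper top_plate brass_collar steel_collar flux_bottle spare_die".split():
        m=ctrl.mark_of(n,q); l=ctrl.look_for(n,q)
        print(q,[(np.round(a["pixel"]).tolist(),round(a["confidence"],2)) for a in m[:2]],[(np.round(a["rect"]).tolist(),round(a["confidence"],2)) for a in l[:2]])
print(ctrl.get_obs())
E
```

```text
pics
top 399.65420266960905 280.45144820444335 216.80640855586262 [ 0.422 -0.228  0.886] [[0.01, -1.0, 0.04], [-0.99, -0.02, -0.11], [0.11, -0.04, -0.99]]
shoe [([228.0, 256.0], 0.72)] [([206.0, 245.0, 45.0, 26.0], 0.57), ([298.0, 235.0, 50.0, 26.0], 0.5)]
die_plate [([179.0, 253.0], 0.79)] [([156.0, 238.0, 43.0, 26.0], 0.88)]
stripper [([275.0, 252.0], 0.82)] [([255.0, 239.0, 45.0, 28.0], 0.75), ([278.0, 188.0, 23.0, 14.0], 0.21)]
top_plate [([321.0, 250.0], 0.91), ([290.0, 196.0], 0.33)] [([299.0, 237.0, 44.0, 24.0], 0.62)]
brass_collar [([326.0, 207.0], 0.64)] []
steel_collar [([253.0, 212.0], 0.41), ([226.0, 256.0], 0.19)] [([249.0, 205.0, 10.0, 11.0], 0.57)]
flux_bottle [([361.0, 169.0], 0.94)] [([355.0, 154.0, 20.0, 21.0], 0.69)]
spare_die [([291.0, 196.0], 0.68)] [([277.0, 187.0, 27.0, 15.0], 0.84)]
scene 506.5964889762629 282.26356846439546 206.60369441760835 [ 0.208 -0.676  0.707] [[0.82, -0.57, 0.01], [-0.44, -0.65, -0.62], [0.36, 0.51, -0.78]]
shoe [([215.0, 207.0], 0.55)] [([193.0, 170.0, 45.0, 60.0], 0.55)]
die_plate [([192.0, 167.0], 0.68)] [([167.0, 146.0, 50.0, 41.0],
[... 484 characters left out ...]
03.0, 202.0, 36.0, 34.0], 0.67)]
{'t': 1.7, 'q': array([ 1.03298493e+00,  5.27104892e-02,  1.61290867e+00,  2.98735424e-05,
        1.47597093e+00, -1.18979910e-01]), 'dq': array([ 0.00033828, -0.00034391,  0.00077342, -0.00016485, -0.00042741,
        0.00112535]), 'effort': array([-4.20018641e-04, -3.93676686e+01, -3.70448506e+01, -1.41906453e-04,
        5.96914069e-04, -2.38242812e-06]), 'tool_pos': array([0.25415679, 0.57097498, 0.23129188]), 'tool_rot': array([-6.53099472e-01, -3.07292919e+00, -1.88833065e-05]), 'contact_force': array([ 0.027479  , -0.64550009, -0.14645383]), 'wrist_torque': array([0.02012993, 0.03946884, 0.01235058]), 'grip_force': 0.0, 'opening': 0.08550128305045782}
```

```bash
python3 - <<'E'
import cv2
im=cv2.imread("pics/top0.png")[145:285,145:405]; cv2.imwrite("pics/top0c.png",cv2.resize(im,None,fx=3,fy=3,interpolation=cv2.INTER_CUBIC))
im=cv2.imread("pics/scene0.png")[135:325,155:445]; cv2.imwrite("pics/scene0c.png",cv2.resize(im,None,fx=2.7,fy=2.7,interpolation=cv2.INTER_CUBIC))
E
```

```text
(no output)
```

View pics/top0c.png

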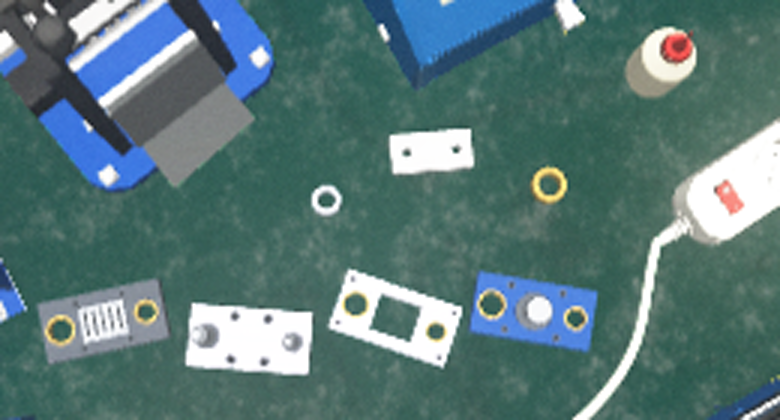

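View pics/scene0c.png

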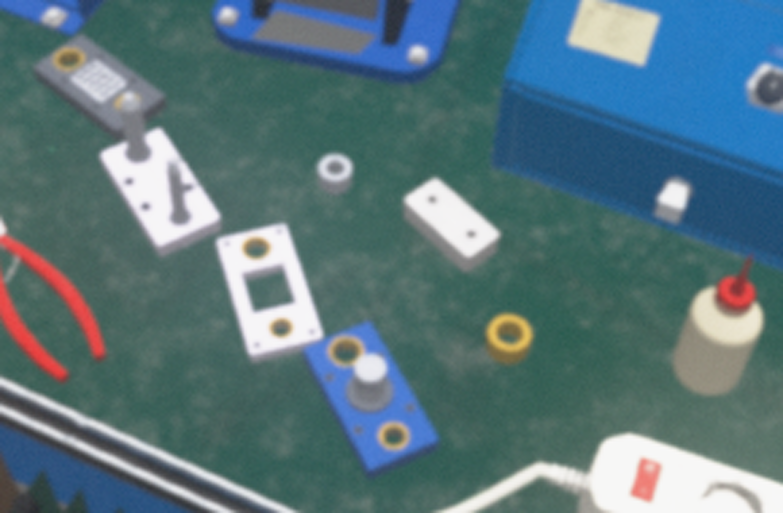

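```bash
cat > h.py <<'E'
from station import ctrl
import cv2,numpy as np
from scipy.spatial.transform import Rotation as Ro
C={n:{k:np.array(v,float) for k,v in ctrl.calibration(n).items()} for n in ("top","scene")}
def ray(n,p,z):
    c=C[n];o=-c["R"].T@c["t"];d=c["R"].T@np.array([(p[0]-c["cx"])/c["fx"],(p[1]-c["cy"])/c["fy"],1])
    return o+d*(z-o[2])/d[2]
def px(n,X):
    c=C[n];v=c["R"]@np.array(X,float)+c["t"];return np.array([c["fx"]*v[0]/v[2]+c["cx"],c["fy"]*v[1]/v[2]+c["cy"]])
def comps(m,amin=4):
    k,l,s,ce=cv2.connectedComponentsWithStats(m.astype(np.uint8),connectivity=8)
    return [(s[i,4],s[i,:4],ce[i],l==i) for i in range(1,k) if s[i,4]>=amin]
E
python3 - <<'E'
from h import *
for n in ("top","scene"):
    im=cv2.imread(f"pics/{n}0.png").astype(int);B,G,R=im[...,0],im[...,1],im[...,2]
    roi=np.zeros(B.shape,bool)
    if n=="top": roi[180:275,150:345]=1
    else: roi[140:315,165:360]=1
    print(n,"brass")
    w=np.clip(R-B-15,0,255)*roi
    for a,s,c,l in comps((w>10)&(R>G)):
        ys,xs=np.nonzero(l);ww=w[l];p=[(xs*ww).sum()/ww.sum(),(ys*ww).sum()/ww.sum()]
        print(a,s,np.round(p,1),"z12",np.round(ray(n,p,.012)*1e3,1)[:2],"z18",np.round(ray(n,p,.018)*1e3,1)[:2],"z10",np.round(ray(n,p,.010)*1e3,1)[:2])
    print("white")
    for a,s,c,l in comps((im.min(2)>165)&roi,30):
        k=cv2.findContours(l.astype(np.uint8),0,2)[0][0]
        h=.014
        P=np.array([ray(n,q[0],h)[:2]*1e3 for q in k],np.float32)
        print(a,s,np.round(c,1),cv2.minAreaRect(P))
E
```

```text
top brass
80 [322 201  12  12] [327.6 206.2] z12 [ 544.8 -367.7] z18 [ 543.9 -366.8] z10 [ 545.1 -368. ]
24 [259 242   9   9] [262.9 246. ] z12 [ 454.8 -225.7] z18 [ 454.6 -225.7] z10 [ 454.9 -225.7]
27 [304 242  10   9] [308.5 246.4] z12 [ 455.2 -325.6] z18 [ 455. -325.] z10 [ 455.3 -325.8]
34 [189 245   9   8] [193.  248.2] z12 [448.  -74.7] z18 [447.8 -75.8] z10 [448.1 -74.4]
23 [333 247   8   8] [336.2 250.3] z12 [ 447.5 -386.6] z18 [ 447.3 -385.5] z10 [ 447.5 -386.9]
46 [160 250  10  11] [164.4 254.4] z12 [433.8 -14.1] z18 [433.7 -15.6] z10 [433.8 -13.6]
4 [287 252   4   3] [288.2 253. ] z12 [ 440.3 -281.1] z18 [ 440.2 -280.8] z10 [ 440.4 -281.2]
10 [287 253   7   6] [291.3 256.4] z12 [ 433.  -288.1] z18 [ 432.9 -287.7] z10 [ 433.  -288.2]
white
350 [275 188  28  15] [288.4 195. ] ((567.9723510742188, -280.2117004394531), (29.501258850097656, 60.21064376831055), 5.571239471435547)
54 [249 207  10  10] [253.3 211.4] ((529.9578247070312, -203.88877868652344), (19.901782989501953, 19.72225570678711), 1.0434188842773438)
596 [255 235  44  33] [277.1 250.9] ((445.04119873046875, -255
[... 2031 characters left out ...]
11352539)
957 [235 218  40  49] [254.2 242.4] ((442.5965576171875, -258.73675537109375), (91.09479522705078, 46.349613189697266), 71.77727508544922)
105 [285 264  13  13] [291.5 270.6] ((461.706787109375, -340.3793640136719), (18.44389533996582, 19.147991180419922), 25.511219024658203)
218 [165 280  77  35] [202.7 297.7] ((320.8206481933594, -301.7387390136719), (4.779244422912598, 134.71185302734375), 29.86547088623047)
149 [165 290  54  25] [190.7 302.4] ((302.9876708984375, -299.8675842285156), (4.185572624206543, 93.88317108154297), 29.841632843017578)
94 [339 306  21   9] [350.8 310.4] ((492.9104309082031, -445.78753662109375), (11.020331382751465, 32.69572830200195), 66.67804718017578)
```

```bash
cat >> h.py <<'E'
def plan(x,y,z,psi):
    """target TCP (mm) and plate yaw: shifts in tool units before / after the turn"""
    o=ctrl.get_obs();R=Ro.from_rotvec(o["tool_rot"]).as_matrix()
    d=(np.array([x,y,z])/1e3-o["tool_pos"])/.025
    ax=np.array([np.cos(psi),np.sin(psi),0]);w=R.T@ax   # plate x in tool frame, want along +-y
    t=np.arctan2(-w[0],w[1]);t=(t+np.pi/2)%np.pi-np.pi/2
    R2=R@Ro.from_rotvec([0,0,t]).as_matrix()
    print("t",round(o["t"],1),"pos",np.round(o["tool_pos"]*1e3,1),"q6",round(o["q"][5],2),"open",round(o["opening"]*1e3,1),"grip",round(o["grip_force"],1),"F",np.round(o["contact_force"],1))
    print("turn",round(t,3),"before",np.round(R.T@d,2),"after",np.round(R2.T@d,2))
E
python3 - <<'E'
from h import *
plan(440.7,-44.4,60,.2345)
S=Ro.from_euler("z",-.066).as_matrix()
for n in ("top","scene"):
    im=cv2.imread(f"pics/{n}0.png")
    for p in ([0,31,70],[0,-31,70],[0,31,14],[0,-31,14]):
        q=px(n,(S@np.array(p)+[428.6,-150.4,0])/1e3);print(n,p,np.round(q,1))
    x0,y0=(195,235) if n=="top" else (180,160)
    c=cv2.resize(im[y0:y0+50 if n=="top" else y0+75,x0:x0+75],None,fx=8,fy=8,interpolation=cv2.INTER_CUBIC)
    for p in ([0,31,70],[0,-31,70],[0,31,14],[0,-31,14],[22,44,14],[-22,44,14],[22,-44,14],[-22,-44,14]):
        q=px(n,(S@np.array(p)+[428.6,-150.4,0])/1e3);u=((q-[x0,y0])*8+4).astype(int);cv2.drawMarker(c,tuple(int(i) for i in u),(0,0,255),0,12,1)
    cv2.imwrite(f"pics/{n}1.png",c)
a,b=cv2.imread("pics/top1.png"),cv2.imread("pics/scene1.png")
ab=np.vstack([a,b]);cv2.imwrite("pics/ab1.png",cv2.resize(ab,None,fx=.6,fy=.6,interpolation=cv2.INTER_AREA))
E
```

```text
t 1.7 pos [254.2 571.  231.3] q6 -0.12 open 85.5 grip 0.0 F [ 0.  -0.6 -0.1]
turn 0.917 before [-16.83 -19.45   6.85] after [-25.68   1.54   6.85]
top [0, 31, 70] [209.9 256.2]
top [0, -31, 70] [240.6 258.6]
top [0, 31, 14] [213.4 256.5]
top [0, -31, 14] [242.1 258.7]
scene [0, 31, 70] [202.5 169.8]
scene [0, -31, 70] [218.7 193.9]
scene [0, 31, 14] [206.2 191. ]
scene [0, -31, 14] [221.7 214.7]
```

View pics/ab1.png

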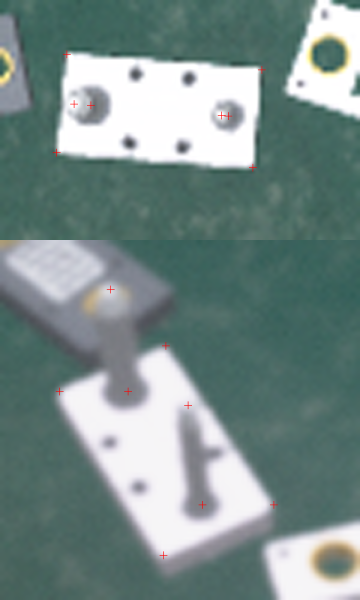

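View pics/top0.png

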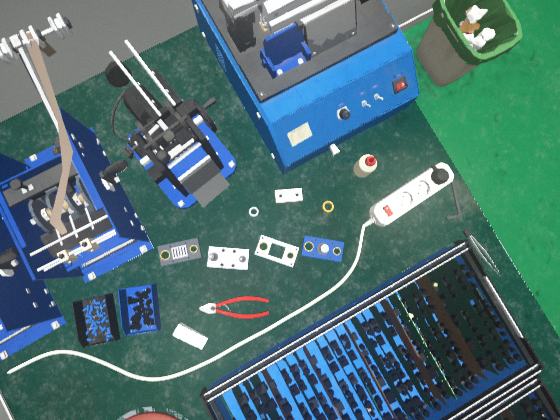

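View pics/scene0.png

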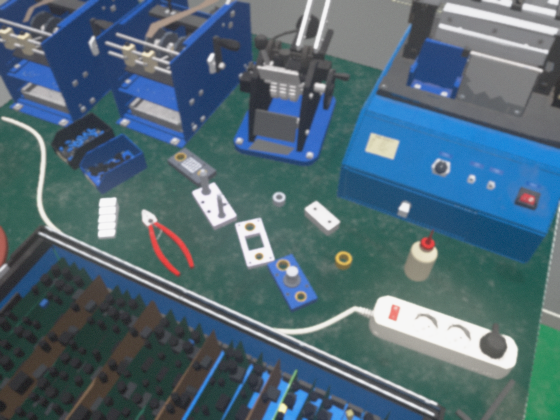

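```bash
python3 - <<'E'
from h import *
for p in [(180,143),(62,122),(330,160)]: print(p,np.round(ray("scene",p,0)*1e3))
P=ray("scene",(180,143),0)
for z in (0,.1,.15,.2,.25,.3): print(z,px("scene",P+[0,0,z]).round(),px("top",P+[0,0,z]).round())
P=ray("scene",(62,122),0)
for z in (0,.1,.15,.2,.25,.3): print(z,px("scene",P+[0,0,z]).round(),px("top",P+[0,0,z]).round())
for p in [(150,250),(60,325),(105,130)]: print(p,np.round(ray("top",p,0)*1e3),np.round(ray("top",p,.2)*1e3))
E
python3 -c "
import cv2
im=cv2.imread('pics/scene0.png')[0:160,0:260];cv2.imwrite('pics/fe.png',cv2.resize(im,None,fx=3,fy=3))"
```

```text
(180, 143) [453.  30.   0.]
(62, 122) [282. 220.   0.]
(330, 160) [ 670. -174.    0.]
0 [180. 143.] [146. 245.]
0.1 [172. 103.] [131. 243.]
0.15 [167.  81.] [122. 242.]
0.2 [162.  57.] [111. 241.]
0.25 [156.  30.] [ 99. 239.]
0.3 [150.   0.] [ 85. 237.]
0 [ 62. 122.] [ 51. 325.]
0.1 [44. 82.] [ 23. 334.]
0.15 [34. 60.] [  6. 339.]
0.2 [23. 35.] [-14. 345.]
0.25 [12.  9.] [-37. 351.]
0.3 [ -2. -21.] [-64. 360.]
(150, 250) [443.  20.   0.] [438. -36. 200.]
(60, 325) [282. 201.   0.] [314. 104. 200.]
(105, 130) [710. 133.   0.] [645.  51. 200.]
```

View pics/fe.png

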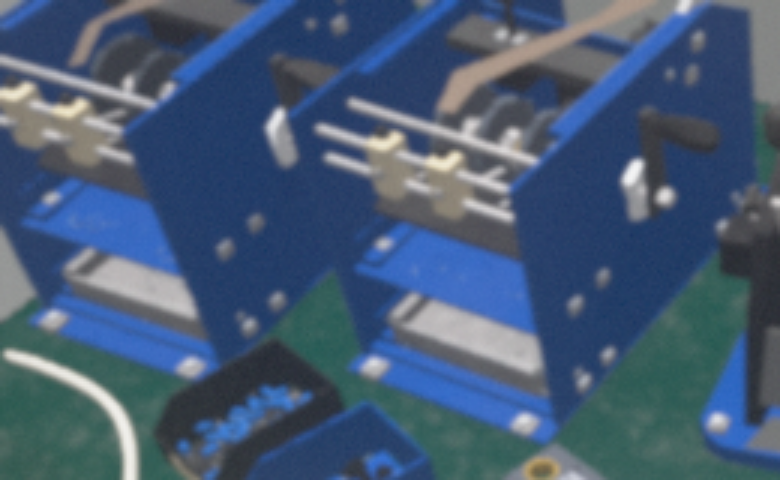

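carry_out(moves=[{"z": -1},{"z": -1},{"z": -1},{"z": -1},{"z": -1},{"z": -1},{"z": -1},{"z": -1}])

```text
validation failed for argument at $.mo...
```

carry_out(moves=[{"x": -0.84,"y": -0.97},{"x": -0.84,"y": -0.97},{"x": -0.84,"y": -0.97},{"x": -0.84,"y": -0.97},{"x": -0.84,"y": -0.97},{"x": -0.84,"y": -0.97},{"x": -0.84,"y": -0.97},{"x": -0.84,"y": -0.97}])

```text
validation failed for argument at $.mo...
```

carry_out(moves=[{"x": -0.84,"y": -0.97},{"x": -0.84,"y": -0.97},{"x": -0.84,"y": -0.97},{"x": -0.84,"y": -0.97},{"x": -0.84,"y": -0.97},{"x": -0.84,"y": -0.97},{"x": -0.84,"y": -0.97},{"x": -0.84,"y": -0.97}])

```text
validation failed for argument at $.mo...
```

carry_out(moves=[{"x": -0.84,"y": -0.97},{"x": -0.84,"y": -0.97},{"x": -0.84,"y": -0.97},{"x": -0.84,"y": -0.97},{"turn": 0.15},{"turn": 0.15},{"turn": 0.15},{"turn": 0.15}])

```text
validation failed for argument at $.mo...
```

```bash
python3 -c "
from h import *
plan(440.7,-44.4,60,.2345)"
```

```text
t 1.7 pos [254.2 571.  231.3] q6 -0.12 open 85.5 grip 0.0 F [ 0.  -0.6 -0.1]
turn 0.917 before [-16.83 -19.45   6.85] after [-25.68   1.54   6.85]
```

carry_out(moves=[{"x": 0,"y": 0,"z": -1,"turn": 0},{"x": 0,"y": 0,"z": -1,"turn": 0},{"x": 0,"y": 0,"z": -1,"turn": 0},{"x": 0,"y": 0,"z": -1,"turn": 0},{"x": 0,"y": 0,"z": -1,"turn": 0},{"x": 0,"y": 0,"z": -1,"turn": 0},{"x": 0,"y": 0,"z": -1,"turn": 0},{"x": 0,"y": 0,"z": -1,"turn": 0}])

```text
t: 2.5
tool_pos: [0.2541, 0.5709, 0.4323]
tool_rot: [0.653, 3.073, 0.0]
contact_force: [-1.2, 0.3, 0.3]
opening: 0.0854
grip_force: 0.0
```

carry_out(moves=[{"x": -0.84,"y": -0.97,"z": 0,"turn": 0},{"x": -0.84,"y": -0.97,"z": 0,"turn": 0},{"x": -0.84,"y": -0.97,"z": 0,"turn": 0},{"x": -0.84,"y": -0.97,"z": 0,"turn": 0},{"x": -0.84,"y": -0.97,"z": 0,"turn": 0},{"x": -0.84,"y": -0.97,"z": 0,"turn": 0},{"x": -0.84,"y": -0.97,"z": 0,"turn": 0},{"x": -0.84,"y": -0.97,"z": 0,"turn": 0}])

```text
t: 3.3
tool_pos: [0.3288, 0.3242, 0.4315]
tool_rot: [0.653, 3.073, 0.001]
contact_force: [0.4, -0.4, 0.5]
opening: 0.0855
grip_force: 0.0
```

carry_out(moves=[{"x": -0.84,"y": -0.97,"z": 0,"turn": 0},{"x": -0.84,"y": -0.97,"z": 0,"turn": 0},{"x": -0.84,"y": -0.97,"z": 0,"turn": 0},{"x": -0.84,"y": -0.97,"z": 0,"turn": 0},{"x": -0.84,"y": -0.97,"z": 0,"turn": 0},{"x": -0.84,"y": -0.97,"z": 0,"turn": 0},{"x": -0.84,"y": -0.97,"z": 0,"turn": 0},{"x": -0.84,"y": -0.97,"z": 0,"turn": 0}])

```text
t: 4.1
tool_pos: [0.4034, 0.0786, 0.4315]
tool_rot: [0.653, 3.072, 0.0]
contact_force: [0.7, 0.8, -0.4]
opening: 0.0853
grip_force: 0.0
```

carry_out(moves=[{"x": -0.84,"y": -0.97,"z": 0,"turn": 0},{"x": -0.84,"y": -0.97,"z": 0,"turn": 0},{"x": -0.84,"y": -0.97,"z": 0,"turn": 0},{"x": -0.84,"y": -0.97,"z": 0,"turn": 0},{"x": 0,"y": 0,"z": 1,"turn": 0.15},{"x": 0,"y": 0,"z": 1,"turn": 0.15},{"x": 0,"y": 0,"z": 1,"turn": 0.15},{"x": 0,"y": 0,"z": 1,"turn": 0.15}])

```text
t: 4.9
tool_pos: [0.4406, -0.0431, 0.3305]
tool_rot: [1.541, 2.737, 0.0]
contact_force: [0.6, -0.8, -0.5]
opening: 0.0852
grip_force: 0.0
```

```bash
python3 -c "
from h import *
plan(440.7,-44.4,60,.2345)"
```

```text
t 4.9 pos [440.6 -43.1 330.5] q6 -0.81 open 85.2 grip 0.0 F [ 0.6 -0.8 -0.5]
turn 0.311 before [-0.04 -0.03 10.82] after [-5.000e-02 -1.000e-02  1.082e+01]
```

carry_out(moves=[{"x": 0,"y": 0,"z": 1,"turn": 0.11},{"x": 0,"y": 0,"z": 1,"turn": 0.1},{"x": -0.05,"y": 0,"z": 1,"turn": 0.1},{"x": 0,"y": 0,"z": 1,"turn": 0},{"x": 0,"y": 0,"z": 1,"turn": 0},{"x": 0,"y": 0,"z": 1,"turn": 0},{"x": 0,"y": 0,"z": 1,"turn": 0},{"x": 0,"y": 0,"z": 1,"turn": 0}])

```text
t: 5.7
tool_pos: [0.441, -0.0441, 0.1305]
tool_rot: [1.937, 2.473, 0.0]
contact_force: [0.2, 0.2, 0.2]
opening: 0.0857
grip_force: 0.0
```

carry_out(moves=[{"x": 0,"y": 0,"z": 1,"turn": 0},{"x": 0,"y": 0,"z": 1,"turn": 0},{"x": 0,"y": 0,"z": 1,"turn": 0},{"x": 0,"y": 0,"z": 1,"turn": 0},{"x": 0,"y": 0,"z": 0.5,"turn": 0},{"x": 0,"y": 0,"z": 0.5,"turn": 0},{"x": 0,"y": 0,"z": 0.1,"turn": 0},{"x": 0,"y": 0,"z": 0,"turn": 0}])

```text
t: 6.5
tool_pos: [0.4413, -0.0442, 0.0041]
tool_rot: [1.937, 2.473, 0.0]
contact_force: [-0.1, -0.5, 0.8]
opening: 0.0853
grip_force: 0.0
```

```bash
python3 -c "
from h import *
plan(440.7,-44.4,1,.2345)"
```

```text
t 6.5 pos [441.3 -44.2   4.1] q6 -0.51 open 85.3 grip 0.0 F [-0.1 -0.5  0.8]
turn 0.008 before [-0.   -0.03  0.12] after [-0.   -0.03  0.12]
```

carry_out(moves=[{"x": 0,"y": 0,"z": 0.1,"turn": 0.008},{"x": 0,"y": 0,"z": 0,"turn": 0},{"x": 0,"y": 0,"z": 0,"turn": 0},{"x": 0,"y": 0,"z": 0,"turn": 0},{"x": 0,"y": 0,"z": 0,"turn": 0},{"x": 0,"y": 0,"z": 0,"turn": 0},{"x": 0,"y": 0,"z": 0,"turn": 0},{"x": 0,"y": 0,"z": 0,"turn": 0}], grip=38, newtons=60)

```text
t: 7.3
tool_pos: [0.4419, -0.0444, 0.0023]
tool_rot: [1.946, 2.464, 0.001]
contact_force: [-0.9, 0.4, 6.0]
opening: 0.0423
grip_force: 61.8
```

carry_out(moves=[{"x": 0,"y": 0,"z": -0.4,"turn": 0},{"x": 0,"y": 0,"z": -0.8,"turn": 0},{"x": 0,"y": 0,"z": -1,"turn": 0},{"x": 0,"y": 0,"z": -1,"turn": 0},{"x": 0,"y": 0,"z": -0.5,"turn": 0},{"x": 0,"y": 0,"z": 0,"turn": 0},{"x": 0,"y": 0,"z": 0,"turn": 0},{"x": 0,"y": 0,"z": 0,"turn": 0}])

```text
t: 8.1
tool_pos: [0.4398, -0.0438, 0.092]
tool_rot: [-1.945, -2.463, 0.002]
contact_force: [-0.7, 0.4, -3.1]
opening: 0.0419
grip_force: 61.5
```

```bash
python3 -c "
from h import *
plan(428.6,-150.4,75,-.066)
im=ctrl.get_image('scene');cv2.imwrite('pics/s2.png',cv2.resize(im[60:260,130:330,::-1],None,fx=3,fy=3))"
```

```text
t 8.1 pos [439.8 -43.8  92. ] q6 -0.5 open 41.9 grip 61.5 F [-0.7  0.4 -3.1]
turn 0.3 before [-4.05 -1.42  0.68] after [-4.29 -0.16  0.68]
```

View pics/s2.png

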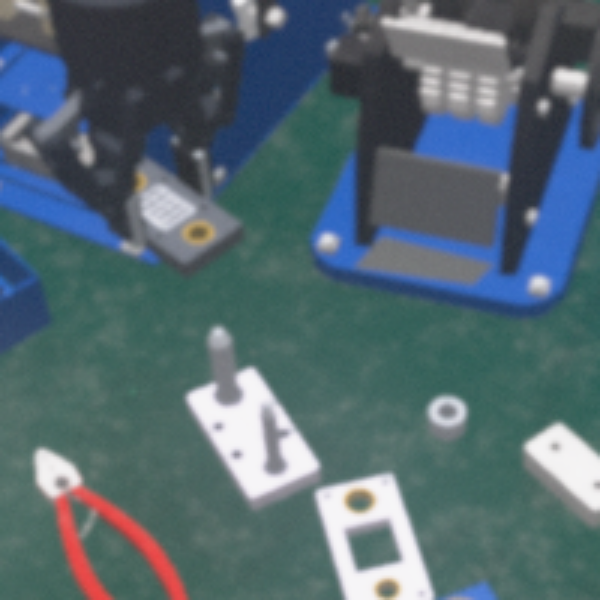

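carry_out(moves=[{"x": -0.8,"y": -0.28,"z": 0,"turn": 0},{"x": -0.8,"y": -0.28,"z": 0,"turn": 0},{"x": -0.8,"y": -0.28,"z": 0,"turn": 0},{"x": -0.8,"y": -0.28,"z": 0,"turn": 0},{"x": -0.85,"y": -0.3,"z": 0,"turn": 0},{"x": 0,"y": 0,"z": 0,"turn": 0.15},{"x": 0,"y": 0,"z": 0,"turn": 0.15},{"x": 0,"y": 0,"z": 0,"turn": 0}])

```text
t: 8.95
tool_pos: [0.4292, -0.1507, 0.0925]
tool_rot: [-2.292, -2.145, 0.001]
contact_force: [-0.1, -0.1, -2.3]
opening: 0.0423
grip_force: 61.5
```

```bash
cat >> h.py <<'E'
def over(name,zu,xo=0,bores=1,box=(150,100,200,150),th=.012):
    """draw pillar tips (red) and held plate bores (green), zu = plate underside z"""
    im=np.ascontiguousarray(ctrl.get_image("scene")[:,:,::-1]);o=ctrl.get_obs()
    R=Ro.from_rotvec(o["tool_rot"]).as_matrix();ay=R[:,0]*np.sign(R[1,0]);c=o["tool_pos"]*[1,1,0]
    x0,y0,w,h=box;k=4;im=cv2.resize(im[y0:y0+h,x0:x0+w],None,fx=k,fy=k,interpolation=cv2.INTER_CUBIC)
    S=Ro.from_euler("z",-.066).as_matrix()
    def mk(X,col):
        u=(px("scene",X)-[x0,y0])*k+k/2;cv2.drawMarker(im,(int(u[0]),int(u[1])),col,0,10,1)
    for y in (31,-31): mk((S@[0,y,70]+[428.6,-150.4,0])/1e3,(0,0,255)); mk(c+ay*y/1e3+[0,0,zu+th],(0,255,0))
    cv2.imwrite(f"pics/{name}.png",im)
E
python3 -c "
from h import *
plan(428.6,-150.4,75,-.066)
over('s3',ctrl.get_obs()['tool_pos'][2]-.0023)"
```

```text
t 8.9 pos [ 429.2 -150.7   92.5] q6 -0.44 open 42.3 grip 61.5 F [-0.1 -0.1 -2.3]
turn -0.0 before [ 0.01 -0.02  0.7 ] after [ 0.01 -0.02  0.7 ]
```

View pics/s3.png

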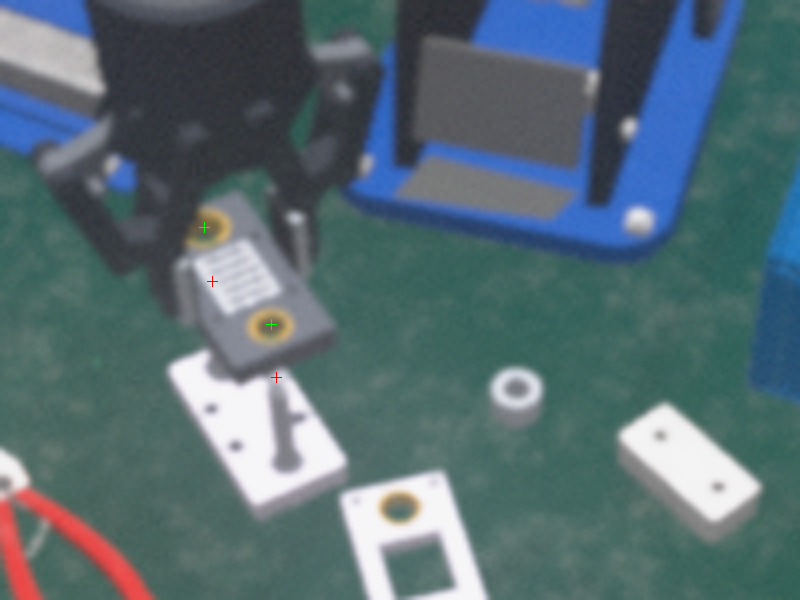

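carry_out(moves=[{"x": 0,"y": -0.02,"z": 0.3,"turn": 0},{"x": 0,"y": 0,"z": 0.3,"turn": 0},{"x": 0,"y": 0,"z": 0.2,"turn": 0},{"x": 0,"y": 0,"z": 0.2,"turn": 0},{"x": 0,"y": 0,"z": 0.2,"turn": 0},{"x": 0,"y": 0,"z": 0.2,"turn": 0},{"x": 0,"y": 0,"z": 0.2,"turn": 0},{"x": 0,"y": 0,"z": 0,"turn": 0}])

```text
t: 9.8
tool_pos: [0.4289, -0.1505, 0.0529]
tool_rot: [-2.292, -2.146, 0.001]
contact_force: [-1.0, 0.9, -2.5]
opening: 0.042
grip_force: 61.5
```

carry_out(moves=[{"x": 0,"y": 0,"z": 0.2,"turn": 0},{"x": 0,"y": 0,"z": 0.2,"turn": 0},{"x": 0,"y": 0,"z": 0.2,"turn": 0},{"x": 0,"y": 0,"z": 0.2,"turn": 0},{"x": 0,"y": 0,"z": 0.2,"turn": 0},{"x": 0,"y": 0,"z": 0.2,"turn": 0},{"x": 0,"y": 0,"z": 0.15,"turn": 0},{"x": 0,"y": 0,"z": 0,"turn": 0}])

```text
t: 10.6
tool_pos: [0.429, -0.1505, 0.0193]
tool_rot: [-2.293, -2.146, 0.001]
contact_force: [-1.0, -0.4, -2.4]
opening: 0.0418
grip_force: 61.5
```

carry_out(moves=[{"x": 0,"y": 0,"z": 0.05,"turn": 0},{"x": 0,"y": 0,"z": 0.05,"turn": 0},{"x": 0,"y": 0,"z": 0.02,"turn": 0},{"x": 0,"y": 0,"z": 0.02,"turn": 0},{"x": 0,"y": 0,"z": 0,"turn": 0},{"x": 0,"y": 0,"z": 0,"turn": 0},{"x": 0,"y": 0,"z": 0,"turn": 0},{"x": 0,"y": 0,"z": 0,"turn": 0}])

```text
t: 11.4
tool_pos: [0.4295, -0.1508, 0.0166]
tool_rot: [2.293, 2.147, 0.0]
contact_force: [-0.3, 0.6, -2.5]
opening: 0.0423
grip_force: 61.5
```

carry_out(moves=[{"x": 0,"y": 0,"z": 0.02,"turn": 0},{"x": 0,"y": 0,"z": 0.02,"turn": 0},{"x": 0,"y": 0,"z": 0.02,"turn": 0},{"x": 0,"y": 0,"z": 0,"turn": 0},{"x": 0,"y": 0,"z": 0,"turn": 0},{"x": 0,"y": 0,"z": 0,"turn": 0},{"x": 0,"y": 0,"z": 0,"turn": 0},{"x": 0,"y": 0,"z": 0,"turn": 0}])

```text
t: 12.2
tool_pos: [0.4296, -0.1509, 0.0163]
tool_rot: [-2.293, -2.147, 0.001]
contact_force: [-4.4, 2.6, 9.1]
opening: 0.0423
grip_force: 62.7
```

carry_out(moves=[{"x": 0,"y": 0,"z": 0,"turn": 0},{"x": 0,"y": 0,"z": 0,"turn": 0},{"x": 0,"y": 0,"z": -0.1,"turn": 0},{"x": 0,"y": 0,"z": -0.8,"turn": 0},{"x": 0,"y": 0,"z": -1,"turn": 0},{"x": 0,"y": 0,"z": -1,"turn": 0},{"x": 0,"y": 0,"z": -1,"turn": 0},{"x": 0,"y": 0,"z": 0,"turn": 0}], grip=85)

```text
t: 13.0
tool_pos: [0.4321, -0.1522, 0.1169]
tool_rot: [2.288, 2.141, 0.004]
contact_force: [-0.5, 0.1, 0.7]
opening: 0.0852
grip_force: 0.0
```

```bash
python3 -c "
from h import *
plan(444.8,-255.6,1.5,-.32)"
```

```text
t 13.0 pos [ 432.1 -152.2  116.9] q6 -0.44 open 85.2 grip 0.0 F [-0.5  0.1  0.7]
turn 0.254 before [-4.08  0.74  4.63] after [-3.76  1.74  4.63]
```

carry_out(moves=[{"x": -0.8,"y": 0.15,"z": 0,"turn": 0},{"x": -0.8,"y": 0.15,"z": 0,"turn": 0},{"x": -0.8,"y": 0.15,"z": 0,"turn": 0},{"x": -0.8,"y": 0.15,"z": 0,"turn": 0},{"x": -0.88,"y": 0.14,"z": 0,"turn": 0},{"x": 0,"y": 0,"z": 0.8,"turn": 0.13},{"x": 0,"y": 0,"z": 0.8,"turn": 0.12},{"x": 0,"y": 0,"z": 0.4,"turn": 0}])

```text
t: 13.8
tool_pos: [0.4397, -0.2528, 0.0595]
tool_rot: [-2.54, -1.841, 0.002]
contact_force: [0.5, 1.3, 0.1]
opening: 0.0848
grip_force: 0.0
```

```bash
python3 -c "
from h import *
plan(444.8,-255.6,1.5,-.32)
im=ctrl.get_image('scene');cv2.imwrite('pics/s4.png',cv2.resize(im[120:320,150:350,::-1],None,fx=3,fy=3))"
```

```text
t 13.8 pos [ 439.7 -252.8   59.5] q6 -0.35 open 84.8 grip 0.0 F [0.5 1.3 0.1]
turn 0.004 before [-0.04  0.24  2.32] after [-0.04  0.24  2.32]
```

View pics/s4.png

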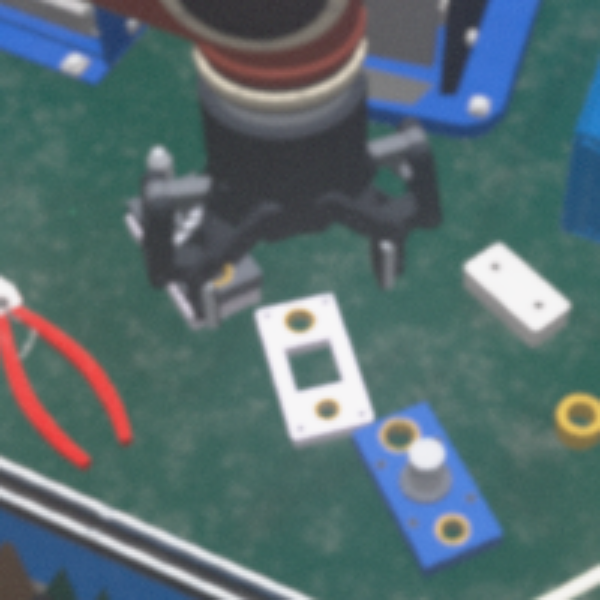

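carry_out(moves=[{"x": -0.04,"y": 0.24,"z": 0.4,"turn": 0},{"x": 0,"y": 0,"z": 0.6,"turn": 0},{"x": 0,"y": 0,"z": 0.6,"turn": 0},{"x": 0,"y": 0,"z": 0.4,"turn": 0},{"x": 0,"y": 0,"z": 0.2,"turn": 0},{"x": 0,"y": 0,"z": 0.08,"turn": 0},{"x": 0,"y": 0,"z": 0,"turn": 0},{"x": 0,"y": 0,"z": 0,"turn": 0}])

```text
t: 14.65
tool_pos: [0.447, -0.2569, 0.0062]
tool_rot: [2.542, 1.844, 0.001]
contact_force: [0.1, 0.7, 0.1]
opening: 0.0847
grip_force: 0.0
```

carry_out(moves=[{"x": 0,"y": 0,"z": 0.03,"turn": 0},{"x": 0,"y": 0,"z": 0,"turn": 0},{"x": 0,"y": 0,"z": 0,"turn": 0},{"x": 0,"y": 0,"z": 0,"turn": 0},{"x": 0,"y": 0,"z": 0,"turn": 0},{"x": 0,"y": 0,"z": 0,"turn": 0},{"x": 0,"y": 0,"z": 0,"turn": 0},{"x": 0,"y": 0,"z": 0,"turn": 0}], grip=38, newtons=50)

```text
t: 15.45
tool_pos: [0.447, -0.2569, 0.0056]
tool_rot: [2.543, 1.844, 0.0]
contact_force: [-1.0, 0.9, 4.9]
opening: 0.0415
grip_force: 50.3
```

carry_out(moves=[{"x": 0,"y": 0,"z": -0.4,"turn": 0},{"x": 0,"y": 0,"z": -0.8,"turn": 0},{"x": 0,"y": 0,"z": -1,"turn": 0},{"x": 0,"y": 0,"z": -1,"turn": 0},{"x": 0,"y": 0,"z": -0.5,"turn": 0},{"x": 0,"y": 0,"z": 0,"turn": 0},{"x": 0,"y": 0,"z": 0,"turn": 0},{"x": 0,"y": 0,"z": 0,"turn": 0}])

```text
t: 16.25
tool_pos: [0.4456, -0.2558, 0.0955]
tool_rot: [-2.541, -1.842, 0.001]
contact_force: [-0.2, 0.4, -2.1]
opening: 0.0412
grip_force: 50.8
```

```bash
python3 -c "
from h import *
plan(428.6,-150.4,75,-.066)"
```

```text
t 16.2 pos [ 445.6 -255.8   95.5] q6 -0.35 open 41.2 grip 50.8 F [-0.2  0.4 -2.1]
turn -0.25 before [ 3.8  -1.95  0.83] after [ 4.16 -0.95  0.83]
```

carry_out(moves=[{"x": 0.75,"y": -0.39,"z": 0,"turn": 0},{"x": 0.75,"y": -0.39,"z": 0,"turn": 0},{"x": 0.75,"y": -0.39,"z": 0,"turn": 0},{"x": 0.75,"y": -0.39,"z": 0,"turn": 0},{"x": 0.78,"y": -0.39,"z": 0,"turn": 0},{"x": 0,"y": 0,"z": 0,"turn": -0.13},{"x": 0,"y": 0,"z": 0,"turn": -0.12},{"x": 0,"y": 0,"z": 0,"turn": 0}])

```text
t: 17.05
tool_pos: [0.4288, -0.151, 0.0958]
tool_rot: [-2.292, -2.145, 0.001]
contact_force: [0.4, -0.3, -0.6]
opening: 0.0416
grip_force: 50.8
```

```bash
python3 -c "
from h import *
plan(428.6,-150.9,75,-.066)
over('s5',ctrl.get_obs()['tool_pos'][2]-.0056,th=.01)"
```

```text
t 17.1 pos [ 428.8 -151.    95.8] q6 -0.44 open 41.6 grip 50.8 F [ 0.4 -0.3 -0.6]
turn 0.0 before [ 0.   -0.01  0.83] after [ 0.   -0.01  0.83]
```

View pics/s5.png

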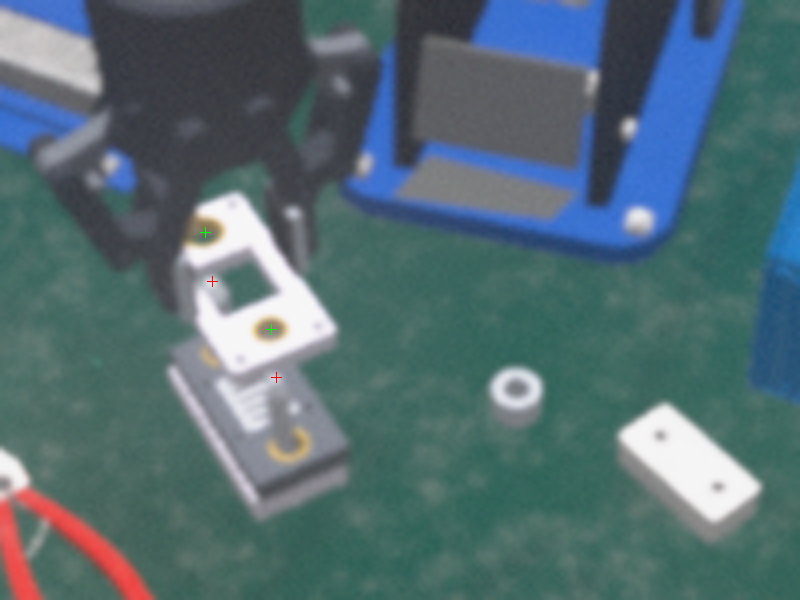

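carry_out(moves=[{"x": 0,"y": 0,"z": 0.3,"turn": 0},{"x": 0,"y": 0,"z": 0.3,"turn": 0},{"x": 0,"y": 0,"z": 0.2,"turn": 0},{"x": 0,"y": 0,"z": 0.2,"turn": 0},{"x": 0,"y": 0,"z": 0.2,"turn": 0},{"x": 0,"y": 0,"z": 0.2,"turn": 0},{"x": 0,"y": 0,"z": 0.2,"turn": 0},{"x": 0,"y": 0,"z": 0,"turn": 0}])

```text
t: 17.9
tool_pos: [0.4292, -0.1514, 0.0564]
tool_rot: [-2.293, -2.146, 0.001]
contact_force: [0.4, 0.2, -1.3]
opening: 0.0414
grip_force: 50.8
```

carry_out(moves=[{"x": 0,"y": 0,"z": 0.2,"turn": 0},{"x": 0,"y": 0,"z": 0.2,"turn": 0},{"x": 0,"y": 0,"z": 0.2,"turn": 0},{"x": 0,"y": 0,"z": 0.15,"turn": 0},{"x": 0,"y": 0,"z": 0.1,"turn": 0},{"x": 0,"y": 0,"z": 0.05,"turn": 0},{"x": 0,"y": 0,"z": 0,"turn": 0},{"x": 0,"y": 0,"z": 0,"turn": 0}])

```text
t: 18.7
tool_pos: [0.4296, -0.1516, 0.0348]
tool_rot: [2.294, 2.147, -0.0]
contact_force: [-0.8, 0.2, -1.6]
opening: 0.0414
grip_force: 50.8
```

carry_out(moves=[{"x": 0,"y": 0,"z": 0.03,"turn": 0},{"x": 0,"y": 0,"z": 0.03,"turn": 0},{"x": 0,"y": 0,"z": 0.02,"turn": 0},{"x": 0,"y": 0,"z": 0,"turn": 0},{"x": 0,"y": 0,"z": 0,"turn": 0},{"x": 0,"y": 0,"z": 0,"turn": 0},{"x": 0,"y": 0,"z": 0,"turn": 0},{"x": 0,"y": 0,"z": 0,"turn": 0}])

```text
t: 19.5
tool_pos: [0.4297, -0.1516, 0.0328]
tool_rot: [2.293, 2.147, 0.0]
contact_force: [-0.9, 2.1, -1.0]
opening: 0.0412
grip_force: 50.9
```

carry_out(moves=[{"x": 0,"y": 0,"z": 0.03,"turn": 0},{"x": 0,"y": 0,"z": 0.02,"turn": 0},{"x": 0,"y": 0,"z": 0.02,"turn": 0},{"x": 0,"y": 0,"z": 0,"turn": 0},{"x": 0,"y": 0,"z": 0,"turn": 0},{"x": 0,"y": 0,"z": 0,"turn": 0},{"x": 0,"y": 0,"z": 0,"turn": 0},{"x": 0,"y": 0,"z": 0,"turn": 0}])

```text
t: 20.3
tool_pos: [0.4297, -0.1517, 0.0316]
tool_rot: [-2.293, -2.147, 0.0]
contact_force: [-3.4, 1.5, 5.0]
opening: 0.0418
grip_force: 51.9
```

carry_out(moves=[{"x": 0,"y": 0,"z": 0,"turn": 0},{"x": 0,"y": 0,"z": 0,"turn": 0},{"x": 0,"y": 0,"z": -0.1,"turn": 0},{"x": 0,"y": 0,"z": -0.8,"turn": 0},{"x": 0,"y": 0,"z": -1,"turn": 0},{"x": 0,"y": 0,"z": -1,"turn": 0},{"x": 0,"y": 0,"z": -0.4,"turn": 0},{"x": 0,"y": 0,"z": 0,"turn": 0}], grip=85)

```text
t: 21.1
tool_pos: [0.4309, -0.1523, 0.1154]
tool_rot: [2.291, 2.144, 0.002]
contact_force: [-0.1, 0.4, 0.4]
opening: 0.085
grip_force: 0.0
```

```bash
python3 -c "
from h import *
plan(544,-367,4,-.066)
print(ray('scene',(415,270),0),ray('top',(361,169),0))"
```

```text
t 21.1 pos [ 430.9 -152.3  115.4] q6 -0.44 open 85.0 grip 0.0 F [-0.1  0.4  0.4]
turn 0.0 before [-8.26  5.06  4.49] after [-8.26  5.06  4.49]
[ 0.63276487 -0.44574655  0.        ] [ 0.63358063 -0.44637141  0.        ]
```

carry_out(moves=[{"x": -1,"y": 0.6,"z": 0,"turn": 0},{"x": -1,"y": 0.6,"z": 0,"turn": 0},{"x": -1,"y": 0.6,"z": 0,"turn": 0},{"x": -1,"y": 0.6,"z": 0,"turn": 0},{"x": -1,"y": 0.6,"z": 0,"turn": 0},{"x": -1,"y": 0.6,"z": 0,"turn": 0},{"x": -1,"y": 0.6,"z": 0.5,"turn": 0},{"x": -1,"y": 0.6,"z": 0.5,"turn": 0}])

```text
t: 21.9
tool_pos: [0.5361, -0.3598, 0.0863]
tool_rot: [-2.292, -2.146, 0.0]
contact_force: [-0.3, 1.1, -0.2]
opening: 0.0852
grip_force: 0.0
```

carry_out(moves=[{"x": -0.26,"y": 0.26,"z": 0.5,"turn": 0},{"x": 0,"y": 0,"z": 0.5,"turn": 0},{"x": 0,"y": 0,"z": 0,"turn": 0},{"x": 0,"y": 0,"z": 0,"turn": 0},{"x": 0,"y": 0,"z": 0,"turn": 0},{"x": 0,"y": 0,"z": 0,"turn": 0},{"x": 0,"y": 0,"z": 0,"turn": 0},{"x": 0,"y": 0,"z": 0,"turn": 0}])

```text
t: 22.7
tool_pos: [0.5425, -0.366, 0.0642]
tool_rot: [2.293, 2.146, 0.0]
contact_force: [0.3, -0.0, 0.3]
opening: 0.0849
grip_force: 0.0
```

```bash
python3 -c "
from h import *
plan(544,-367,4,-.066)"
```

```text
t 22.7 pos [ 542.5 -366.    64.2] q6 -0.64 open 84.9 grip 0.0 F [ 0.3 -0.   0.3]
turn 0.0 before [-0.03  0.06  2.41] after [-0.03  0.06  2.41]
```

Descend, then grip lightly.

carry_out(moves=[{"x": -0.03,"y": 0.06,"z": 0.6,"turn": 0},{"x": 0,"y": 0,"z": 0.6,"turn": 0},{"x": 0,"y": 0,"z": 0.6,"turn": 0},{"x": 0,"y": 0,"z": 0.4,"turn": 0},{"x": 0,"y": 0,"z": 0.2,"turn": 0},{"x": 0,"y": 0,"z": 0,"turn": 0},{"x": 0,"y": 0,"z": 0,"turn": 0},{"x": 0,"y": 0,"z": 0,"turn": 0}])

```text
t: 23.5
tool_pos: [0.5443, -0.3674, 0.0045]
tool_rot: [2.292, 2.146, 0.0]
contact_force: [-0.0, 1.1, 0.0]
opening: 0.0848
grip_force: 0.0
```

carry_out(moves=[{"x": 0,"y": 0,"z": 0,"turn": 0},{"x": 0,"y": 0,"z": 0,"turn": 0},{"x": 0,"y": 0,"z": 0,"turn": 0},{"x": 0,"y": 0,"z": 0,"turn": 0},{"x": 0,"y": 0,"z": 0,"turn": 0},{"x": 0,"y": 0,"z": 0,"turn": 0},{"x": 0,"y": 0,"z": 0,"turn": 0},{"x": 0,"y": 0,"z": 0,"turn": 0}], grip=20, newtons=40)

```text
t: 24.3
tool_pos: [0.5439, -0.3671, 0.0039]
tool_rot: [2.293, 2.147, 0.0]
contact_force: [-1.0, -0.1, 3.4]
opening: 0.0238
grip_force: 39.5
```

carry_out(moves=[{"x": 0,"y": 0,"z": -0.4,"turn": 0},{"x": 0,"y": 0,"z": -0.8,"turn": 0},{"x": 0,"y": 0,"z": -1,"turn": 0},{"x": 0,"y": 0,"z": -1,"turn": 0},{"x": 0,"y": 0,"z": -0.5,"turn": 0},{"x": 0,"y": 0,"z": 0,"turn": 0},{"x": 0,"y": 0,"z": 0,"turn": 0},{"x": 0,"y": 0,"z": 0,"turn": 0}])

```text
t: 25.1
tool_pos: [0.5427, -0.366, 0.094]
tool_rot: [-2.291, -2.145, 0.001]
contact_force: [-0.5, 0.2, -0.7]
opening: 0.0236
grip_force: 39.3
```

```bash
python3 -c "
from h import *
S=Ro.from_euler('z',-.066).as_matrix()
print((S@[0,31,0])+[428.6,-150.4,0],(S@[0,-31,0])+[428.6,-150.4,0])
p=(S@[0,31,0])+[428.6,-150.4,0]
plan(p[0],p[1],95,-.066)"
```

```text
[ 430.64451493 -119.46749349    0.        ] [ 426.55548507 -181.33250651    0.        ]
t 25.1 pos [ 542.7 -366.    94. ] q6 -0.64 open 23.6 grip 39.3 F [-0.5  0.2 -0.7]
turn -0.0 before [ 9.55 -5.12 -0.01] after [ 9.55 -5.12 -0.01]
```

carry_out(moves=[{"x": 0.95,"y": -0.51,"z": 0,"turn": 0},{"x": 0.95,"y": -0.51,"z": 0,"turn": 0},{"x": 0.95,"y": -0.51,"z": 0,"turn": 0},{"x": 0.95,"y": -0.51,"z": 0,"turn": 0},{"x": 0.95,"y": -0.51,"z": 0,"turn": 0},{"x": 0.95,"y": -0.51,"z": 0,"turn": 0},{"x": 0.95,"y": -0.51,"z": 0,"turn": 0},{"x": 0.95,"y": -0.51,"z": 0,"turn": 0}])

```text
t: 25.9
tool_pos: [0.453, -0.1691, 0.0944]
tool_rot: [-2.292, -2.145, 0.001]
contact_force: [0.4, -0.0, -0.3]
opening: 0.0241
grip_force: 39.3
```

carry_out(moves=[{"x": 0.95,"y": -0.51,"z": 0,"turn": 0},{"x": 0.9,"y": -0.48,"z": 0,"turn": 0},{"x": 0.08,"y": -0.05,"z": 0,"turn": 0},{"x": 0,"y": 0,"z": 0,"turn": 0},{"x": 0,"y": 0,"z": 0,"turn": 0},{"x": 0,"y": 0,"z": 0,"turn": 0},{"x": 0,"y": 0,"z": 0,"turn": 0},{"x": 0,"y": 0,"z": 0,"turn": 0}])

```text
t: 26.7
tool_pos: [0.4319, -0.1212, 0.0961]
tool_rot: [-2.294, -2.146, 0.0]
contact_force: [0.2, -0.1, -0.1]
opening: 0.0234
grip_force: 39.3
```

```bash
python3 -c "
from h import *
plan(430.6,-119.5,75,-.066)
over('s6',.09,th=.016)"
```

```text
t 26.7 pos [ 431.9 -121.2   96.1] q6 -0.37 open 23.4 grip 39.3 F [ 0.2 -0.1 -0.1]
turn -0.001 before [ 0.06 -0.05  0.84] after [ 0.06 -0.05  0.84]
```

View pics/s6.png

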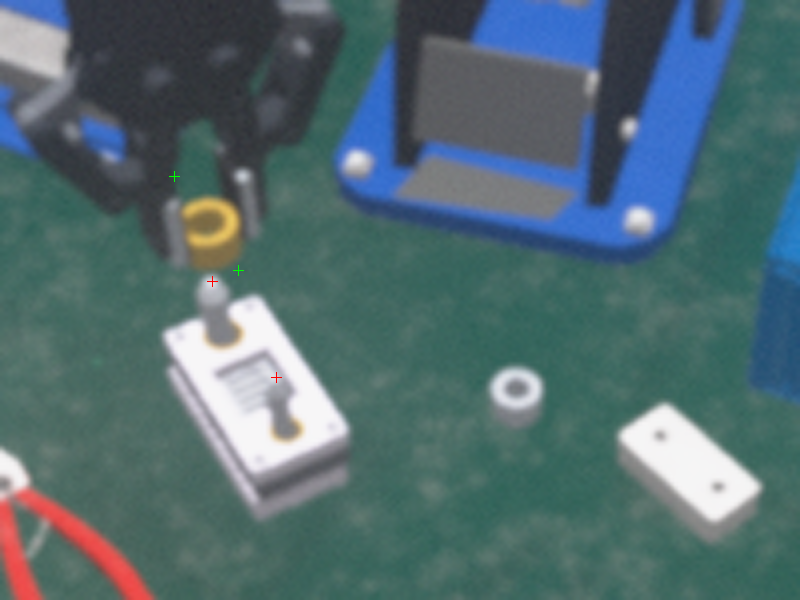

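carry_out(moves=[{"x": 0.06,"y": -0.05,"z": 0.3,"turn": 0},{"x": 0,"y": 0,"z": 0.3,"turn": 0},{"x": 0,"y": 0,"z": 0.2,"turn": 0},{"x": 0,"y": 0,"z": 0.2,"turn": 0},{"x": 0,"y": 0,"z": 0.2,"turn": 0},{"x": 0,"y": 0,"z": 0.1,"turn": 0},{"x": 0,"y": 0,"z": 0,"turn": 0},{"x": 0,"y": 0,"z": 0,"turn": 0}])

```text
t: 27.55
tool_pos: [0.4307, -0.1192, 0.0637]
tool_rot: [2.293, 2.147, 0.0]
contact_force: [-0.3, 0.0, -0.3]
opening: 0.0238
grip_force: 39.3
```

carry_out(moves=[{"x": 0,"y": 0,"z": 0.2,"turn": 0},{"x": 0,"y": 0,"z": 0.2,"turn": 0},{"x": 0,"y": 0,"z": 0.2,"turn": 0},{"x": 0,"y": 0,"z": 0.15,"turn": 0},{"x": 0,"y": 0,"z": 0.05,"turn": 0},{"x": 0,"y": 0,"z": 0,"turn": 0},{"x": 0,"y": 0,"z": 0,"turn": 0},{"x": 0,"y": 0,"z": 0,"turn": 0}])

```text
t: 28.35
tool_pos: [0.4308, -0.1192, 0.0438]
tool_rot: [2.293, 2.147, 0.0]
contact_force: [-0.6, 0.9, -0.3]
opening: 0.0238
grip_force: 39.3
```

carry_out(moves=[{"x": 0,"y": 0,"z": 0.05,"turn": 0},{"x": 0,"y": 0,"z": 0.05,"turn": 0},{"x": 0,"y": 0,"z": 0.03,"turn": 0},{"x": 0,"y": 0,"z": 0.03,"turn": 0},{"x": 0,"y": 0,"z": 0.02,"turn": 0},{"x": 0,"y": 0,"z": 0,"turn": 0},{"x": 0,"y": 0,"z": 0,"turn": 0},{"x": 0,"y": 0,"z": 0,"turn": 0}])

```text
t: 29.15
tool_pos: [0.4305, -0.1191, 0.0399]
tool_rot: [-2.293, -2.147, 0.001]
contact_force: [-3.2, 1.0, 6.8]
opening: 0.024
grip_force: 40.0
```

carry_out(moves=[{"x": 0,"y": 0,"z": 0,"turn": 0},{"x": 0,"y": 0,"z": 0,"turn": 0},{"x": 0,"y": 0,"z": -0.1,"turn": 0},{"x": 0,"y": 0,"z": -0.5,"turn": 0},{"x": 0,"y": 0,"z": -0.8,"turn": 0},{"x": 0,"y": 0,"z": -0.8,"turn": 0},{"x": 0,"y": 0,"z": -0.4,"turn": 0},{"x": 0,"y": 0,"z": 0,"turn": 0}], grip=60)

```text
t: 29.95
tool_pos: [0.432, -0.1198, 0.1065]
tool_rot: [2.29, 2.144, 0.003]
contact_force: [-0.6, 0.6, 0.1]
opening: 0.0605
grip_force: 0.0
```

```bash
python3 -c "
from h import *
plan(530,-203.8,4,-.066)"
```

```text
t 29.9 pos [ 432.  -119.8  106.5] q6 -0.37 open 60.5 grip 0.0 F [-0.6  0.6  0.1]
turn 0.0 before [-3.09  4.12  4.12] after [-3.09  4.12  4.12]
```

carry_out(moves=[{"x": -0.6,"y": 0.82,"z": 0,"turn": 0},{"x": -0.6,"y": 0.82,"z": 0,"turn": 0},{"x": -0.6,"y": 0.82,"z": 0,"turn": 0},{"x": -0.6,"y": 0.82,"z": 0,"turn": 0},{"x": -0.64,"y": 0.84,"z": 0.6,"turn": 0},{"x": 0,"y": 0,"z": 0.8,"turn": 0},{"x": 0,"y": 0,"z": 0.4,"turn": 0},{"x": 0,"y": 0,"z": 0,"turn": 0}])

```text
t: 30.75
tool_pos: [0.5261, -0.2005, 0.0559]
tool_rot: [-2.289, -2.143, 0.003]
contact_force: [-0.7, 0.2, 0.3]
opening: 0.06
grip_force: 0.0
```

```bash
python3 -c "
from h import *
plan(530,-203.8,4,-.066)"
```

```text
t 30.8 pos [ 526.1 -200.5   55.9] q6 -0.43 open 60.0 grip 0.0 F [-0.7  0.2  0.3]
turn 0.0 before [-0.13  0.18  2.08] after [-0.13  0.18  2.08]
```

carry_out(moves=[{"x": -0.08,"y": 0.1,"z": 0.6,"turn": 0},{"x": 0,"y": 0,"z": 0.6,"turn": 0},{"x": 0,"y": 0,"z": 0.5,"turn": 0},{"x": 0,"y": 0,"z": 0.3,"turn": 0},{"x": 0,"y": 0,"z": 0.06,"turn": 0},{"x": 0,"y": 0,"z": 0,"turn": 0},{"x": 0,"y": 0,"z": 0,"turn": 0},{"x": 0,"y": 0,"z": 0,"turn": 0}])

```text
t: 31.55
tool_pos: [0.5313, -0.2042, 0.0084]
tool_rot: [2.292, 2.146, 0.001]
contact_force: [-0.1, -0.3, -0.3]
opening: 0.0602
grip_force: 0.0
```

```bash
python3 -c "
from h import *
plan(530,-203.8,4,-.066)"
```

```text
t 31.6 pos [ 531.3 -204.2    8.4] q6 -0.43 open 60.2 grip 0.0 F [-0.1 -0.3 -0.3]
turn 0.0 before [ 0.01 -0.05  0.17] after [ 0.01 -0.05  0.17]
```

carry_out(moves=[{"x": 0,"y": -0.05,"z": 0.1,"turn": 0},{"x": 0,"y": 0,"z": 0.07,"turn": 0},{"x": 0,"y": 0,"z": 0,"turn": 0},{"x": 0,"y": 0,"z": 0,"turn": 0},{"x": 0,"y": 0,"z": 0,"turn": 0},{"x": 0,"y": 0,"z": 0,"turn": 0},{"x": 0,"y": 0,"z": 0,"turn": 0},{"x": 0,"y": 0,"z": 0,"turn": 0}], grip=16)

```text
t: 32.35
tool_pos: [0.5294, -0.2038, 0.0033]
tool_rot: [-2.294, -2.147, -0.0]
contact_force: [-0.5, 0.6, -0.5]
opening: 0.0198
grip_force: 39.1
```

carry_out(moves=[{"x": 0,"y": 0,"z": -0.4,"turn": 0},{"x": 0,"y": 0,"z": -0.8,"turn": 0},{"x": 0,"y": 0,"z": -1,"turn": 0},{"x": 0,"y": 0,"z": -1,"turn": 0},{"x": 0,"y": 0,"z": -0.5,"turn": 0},{"x": 0,"y": 0,"z": 0,"turn": 0},{"x": 0,"y": 0,"z": 0,"turn": 0},{"x": 0,"y": 0,"z": 0,"turn": 0}])

```text
t: 33.15
tool_pos: [0.5284, -0.2033, 0.0941]
tool_rot: [-2.292, -2.145, 0.001]
contact_force: [-0.2, 0.3, 0.6]
opening: 0.02
grip_force: 39.1
```

```bash
python3 -c "
from h import *
plan(426.6,-181.3,95,-.066)"
```

```text
t 33.1 pos [ 528.4 -203.3   94.1] q6 -0.43 open 20.0 grip 39.1 F [-0.2  0.3  0.6]
turn -0.0 before [ 0.61 -4.12 -0.03] after [ 0.61 -4.12 -0.03]
```

carry_out(moves=[{"x": 0.12,"y": -0.8,"z": 0,"turn": 0},{"x": 0.12,"y": -0.8,"z": 0,"turn": 0},{"x": 0.12,"y": -0.8,"z": 0,"turn": 0},{"x": 0.12,"y": -0.8,"z": 0,"turn": 0},{"x": 0.12,"y": -0.8,"z": 0,"turn": 0},{"x": 0,"y": -0.12,"z": 0,"turn": 0},{"x": 0,"y": 0,"z": 0,"turn": 0},{"x": 0,"y": 0,"z": 0,"turn": 0}])

```text
t: 33.95
tool_pos: [0.4281, -0.1822, 0.0956]
tool_rot: [-2.294, -2.147, -0.0]
contact_force: [0.6, -0.2, 0.1]
opening: 0.02
grip_force: 39.2
```

```bash
python3 -c "
from h import *
plan(426.6,-181.3,75,-.066)
over('s7',ctrl.get_obs()['tool_pos'][2]-.0035,th=.016)"
```

```text
t 34.0 pos [ 428.1 -182.2   95.6] q6 -0.5 open 20.0 grip 39.2 F [ 0.6 -0.2  0.1]
turn -0.0 before [ 0.03 -0.06  0.82] after [ 0.03 -0.06  0.82]
```

View pics/s7.png

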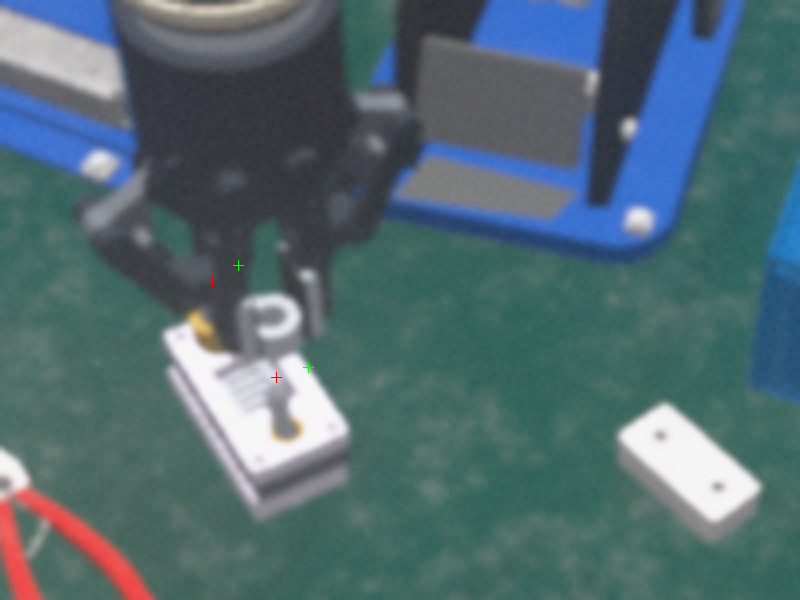

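carry_out(moves=[{"x": 0.03,"y": -0.04,"z": 0.3,"turn": 0},{"x": 0,"y": 0,"z": 0.3,"turn": 0},{"x": 0,"y": 0,"z": 0.2,"turn": 0},{"x": 0,"y": 0,"z": 0.2,"turn": 0},{"x": 0,"y": 0,"z": 0.2,"turn": 0},{"x": 0,"y": 0,"z": 0.1,"turn": 0},{"x": 0,"y": 0,"z": 0,"turn": 0},{"x": 0,"y": 0,"z": 0,"turn": 0}])

```text
t: 34.8
tool_pos: [0.4268, -0.1813, 0.0634]
tool_rot: [2.293, 2.147, 0.0]
contact_force: [0.3, -0.1, 0.0]
opening: 0.02
grip_force: 39.2
```

carry_out(moves=[{"x": 0,"y": 0,"z": 0.2,"turn": 0},{"x": 0,"y": 0,"z": 0.2,"turn": 0},{"x": 0,"y": 0,"z": 0.2,"turn": 0},{"x": 0,"y": 0,"z": 0.15,"turn": 0},{"x": 0,"y": 0,"z": 0.05,"turn": 0},{"x": 0,"y": 0,"z": 0,"turn": 0},{"x": 0,"y": 0,"z": 0,"turn": 0},{"x": 0,"y": 0,"z": 0,"turn": 0}])

```text
t: 35.6
tool_pos: [0.4269, -0.1813, 0.0435]
tool_rot: [2.293, 2.147, 0.0]
contact_force: [0.2, -0.7, -0.1]
opening: 0.02
grip_force: 39.2
```

carry_out(moves=[{"x": 0,"y": 0,"z": 0.05,"turn": 0},{"x": 0,"y": 0,"z": 0.05,"turn": 0},{"x": 0,"y": 0,"z": 0.03,"turn": 0},{"x": 0,"y": 0,"z": 0.03,"turn": 0},{"x": 0,"y": 0,"z": 0.02,"turn": 0},{"x": 0,"y": 0,"z": 0,"turn": 0},{"x": 0,"y": 0,"z": 0,"turn": 0},{"x": 0,"y": 0,"z": 0,"turn": 0}])

```text
t: 36.4
tool_pos: [0.4267, -0.1813, 0.0391]
tool_rot: [-2.293, -2.147, 0.0]
contact_force: [-2.3, 0.4, 4.5]
opening: 0.0197
grip_force: 39.7
```

Seated. Release, rise and go to the top plate.

carry_out(moves=[{"x": 0,"y": 0,"z": 0,"turn": 0},{"x": 0,"y": 0,"z": 0,"turn": 0},{"x": 0,"y": 0,"z": -0.1,"turn": 0},{"x": 0,"y": 0,"z": -0.5,"turn": 0},{"x": 0,"y": 0,"z": -0.8,"turn": 0},{"x": 0,"y": 0,"z": -0.8,"turn": 0},{"x": 0,"y": 0,"z": -0.4,"turn": 0},{"x": 0,"y": 0,"z": 0,"turn": 0}], grip=85)

```text
t: 37.2
tool_pos: [0.428, -0.1821, 0.1062]
tool_rot: [2.29, 2.144, 0.002]
contact_force: [0.1, 0.1, 0.3]
opening: 0.0851
grip_force: 0.0
```

```bash
python3 -c "
from h import *
plan(451,-355,8,-.147)"
```

```text
t 37.2 pos [ 428.  -182.1  106.2] q6 -0.5 open 85.1 grip 0.0 F [0.1 0.1 0.3]
turn 0.081 before [-6.83  1.36  3.95] after [-6.7   1.9   3.95]
```

carry_out(moves=[{"x": -0.97,"y": 0.19,"z": 0,"turn": 0},{"x": -0.97,"y": 0.19,"z": 0,"turn": 0},{"x": -0.97,"y": 0.19,"z": 0,"turn": 0},{"x": -0.97,"y": 0.19,"z": 0,"turn": 0},{"x": -0.97,"y": 0.19,"z": 0,"turn": 0},{"x": -0.97,"y": 0.19,"z": 0,"turn": 0},{"x": -0.97,"y": 0.19,"z": 0,"turn": 0},{"x": 0,"y": 0,"z": 0,"turn": 0.08}])

```text
t: 38.0
tool_pos: [0.4484, -0.355, 0.1029]
tool_rot: [-2.382, -2.048, 0.001]
contact_force: [-0.0, -0.1, 0.5]
opening: 0.0853
grip_force: 0.0
```

carry_out(moves=[{"x": 0,"y": 0,"z": 0.4,"turn": 0},{"x": 0,"y": 0,"z": 0.4,"turn": 0},{"x": 0,"y": 0,"z": 0.4,"turn": 0},{"x": 0,"y": 0,"z": 0.4,"turn": 0},{"x": 0,"y": 0,"z": 0.2,"turn": 0},{"x": 0,"y": 0,"z": 0,"turn": 0},{"x": 0,"y": 0,"z": 0,"turn": 0},{"x": 0,"y": 0,"z": 0,"turn": 0}])

```text
t: 38.8
tool_pos: [0.4491, -0.3532, 0.0595]
tool_rot: [2.376, 2.053, 0.0]
contact_force: [0.6, -0.4, 0.1]
opening: 0.085
grip_force: 0.0
```

```bash
python3 -c "
from h import *
plan(451,-355,8,-.147)"
```

```text
t 38.8 pos [ 449.1 -353.2   59.5] q6 -0.65 open 85.0 grip 0.0 F [ 0.6 -0.4  0.1]
turn 0.001 before [-0.06  0.09  2.06] after [-0.06  0.09  2.06]
```

carry_out(moves=[{"x": -0.06,"y": 0.09,"z": 0.6,"turn": 0},{"x": 0,"y": 0,"z": 0.6,"turn": 0},{"x": 0,"y": 0,"z": 0.5,"turn": 0},{"x": 0,"y": 0,"z": 0.3,"turn": 0},{"x": 0,"y": 0,"z": 0.06,"turn": 0},{"x": 0,"y": 0,"z": 0,"turn": 0},{"x": 0,"y": 0,"z": 0,"turn": 0},{"x": 0,"y": 0,"z": 0,"turn": 0}])

```text
t: 39.6
tool_pos: [0.4512, -0.3551, 0.0081]
tool_rot: [2.376, 2.052, 0.0]
contact_force: [-0.4, -0.4, -0.8]
opening: 0.085
grip_force: 0.0
```

carry_out(moves=[{"x": 0,"y": 0,"z": 0.06,"turn": 0},{"x": 0,"y": 0,"z": 0,"turn": 0},{"x": 0,"y": 0,"z": 0,"turn": 0},{"x": 0,"y": 0,"z": 0,"turn": 0},{"x": 0,"y": 0,"z": 0,"turn": 0},{"x": 0,"y": 0,"z": 0,"turn": 0},{"x": 0,"y": 0,"z": 0,"turn": 0},{"x": 0,"y": 0,"z": 0,"turn": 0}], grip=38, newtons=60)

```text
t: 40.4
tool_pos: [0.451, -0.355, 0.0063]
tool_rot: [2.377, 2.053, 0.0]
contact_force: [0.5, -0.0, 5.1]
opening: 0.0423
grip_force: 61.9
```

carry_out(moves=[{"x": 0,"y": 0,"z": -0.4,"turn": 0},{"x": 0,"y": 0,"z": -0.8,"turn": 0},{"x": 0,"y": 0,"z": -1,"turn": 0},{"x": 0,"y": 0,"z": -1,"turn": 0},{"x": 0,"y": 0,"z": -0.5,"turn": 0},{"x": 0,"y": 0,"z": 0,"turn": 0},{"x": 0,"y": 0,"z": 0,"turn": 0},{"x": 0,"y": 0,"z": 0,"turn": 0}])

```text
t: 41.2
tool_pos: [0.4496, -0.3536, 0.0962]
tool_rot: [-2.375, -2.051, 0.0]
contact_force: [-0.1, 0.6, -2.2]
opening: 0.042
grip_force: 61.4
```

```bash
python3 -c "
from h import *
plan(428.6,-150.4,95,-.066)"
```

```text
t 41.2 pos [ 449.6 -353.6   96.2] q6 -0.65 open 42.0 grip 61.4 F [-0.1  0.6 -2.2]
turn -0.08 before [ 7.92 -2.02  0.07] after [ 8.06 -1.38  0.07]
```

carry_out(moves=[{"x": 0.97,"y": -0.25,"z": 0,"turn": 0},{"x": 0.97,"y": -0.25,"z": 0,"turn": 0},{"x": 0.97,"y": -0.25,"z": 0,"turn": 0},{"x": 0.97,"y": -0.25,"z": 0,"turn": 0},{"x": 0.97,"y": -0.25,"z": 0,"turn": 0},{"x": 0.97,"y": -0.25,"z": 0,"turn": 0},{"x": 0.97,"y": -0.25,"z": 0,"turn": 0},{"x": 0.97,"y": -0.25,"z": 0,"turn": 0}])

```text
t: 42.0
tool_pos: [0.4283, -0.1539, 0.0967]
tool_rot: [-2.376, -2.051, 0.001]
contact_force: [0.2, 0.4, -1.5]
opening: 0.0421
grip_force: 61.4
```

carry_out(moves=[{"x": 0.1,"y": -0.02,"z": 0,"turn": -0.08},{"x": 0,"y": 0,"z": 0,"turn": 0},{"x": 0,"y": 0,"z": 0,"turn": 0},{"x": 0,"y": 0,"z": 0,"turn": 0},{"x": 0,"y": 0,"z": 0,"turn": 0},{"x": 0,"y": 0,"z": 0,"turn": 0},{"x": 0,"y": 0,"z": 0,"turn": 0},{"x": 0,"y": 0,"z": 0,"turn": 0}])

```text
t: 42.8
tool_pos: [0.4293, -0.153, 0.0983]
tool_rot: [2.294, 2.146, -0.0]
contact_force: [-0.2, 0.3, -3.2]
opening: 0.0419
grip_force: 61.4
```

```bash
python3 -c "
from h import *
plan(428.6,-150.4,95,-.066)
over('s8',ctrl.get_obs()['tool_pos'][2]-.0003,th=.012)"
```

```text
t 42.8 pos [ 429.3 -153.    98.3] q6 -0.44 open 41.9 grip 61.4 F [-0.2  0.3 -3.2]
turn -0.0 before [ 0.1  -0.04  0.13] after [ 0.1  -0.04  0.13]
```

View pics/s8.png

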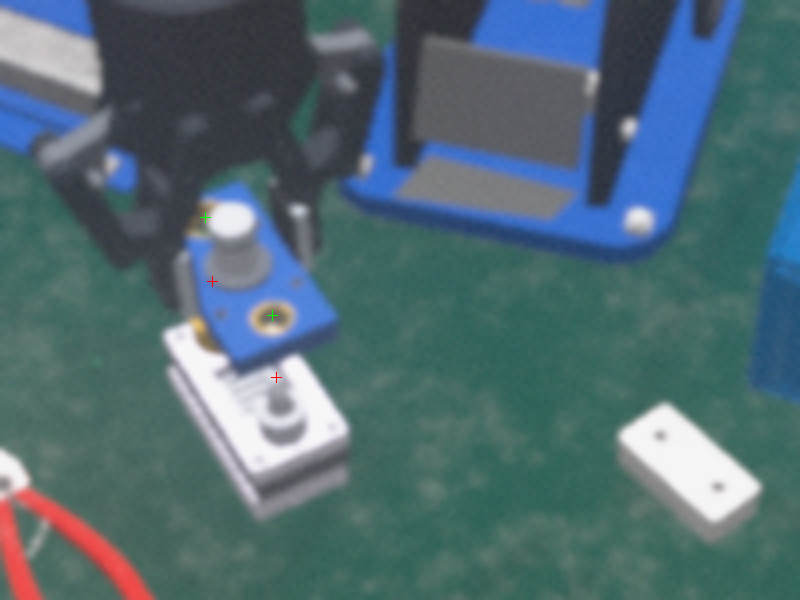

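carry_out(moves=[{"x": 0.1,"y": -0.03,"z": 0.2,"turn": 0},{"x": 0,"y": 0,"z": 0.3,"turn": 0},{"x": 0,"y": 0,"z": 0.3,"turn": 0},{"x": 0,"y": 0,"z": 0.2,"turn": 0},{"x": 0,"y": 0,"z": 0.2,"turn": 0},{"x": 0,"y": 0,"z": 0.2,"turn": 0},{"x": 0,"y": 0,"z": 0,"turn": 0},{"x": 0,"y": 0,"z": 0,"turn": 0}])

```text
t: 43.65
tool_pos: [0.4287, -0.1504, 0.0633]
tool_rot: [-2.293, -2.147, 0.0]
contact_force: [-0.1, -0.3, -2.6]
opening: 0.0424
grip_force: 61.4
```

carry_out(moves=[{"x": 0,"y": 0,"z": 0.1,"turn": 0},{"x": 0,"y": 0,"z": 0.1,"turn": 0},{"x": 0,"y": 0,"z": 0.1,"turn": 0},{"x": 0,"y": 0,"z": 0.05,"turn": 0},{"x": 0,"y": 0,"z": 0,"turn": 0},{"x": 0,"y": 0,"z": 0,"turn": 0},{"x": 0,"y": 0,"z": 0,"turn": 0},{"x": 0,"y": 0,"z": 0,"turn": 0}])

```text
t: 44.45
tool_pos: [0.4288, -0.1504, 0.0547]
tool_rot: [2.293, 2.147, 0.0]
contact_force: [-1.5, 0.4, -1.8]
opening: 0.0422
grip_force: 61.4
```

carry_out(moves=[{"x": 0,"y": 0,"z": 0.05,"turn": 0},{"x": 0,"y": 0,"z": 0.03,"turn": 0},{"x": 0,"y": 0,"z": 0.03,"turn": 0},{"x": 0,"y": 0,"z": 0.02,"turn": 0},{"x": 0,"y": 0,"z": 0,"turn": 0},{"x": 0,"y": 0,"z": 0,"turn": 0},{"x": 0,"y": 0,"z": 0,"turn": 0},{"x": 0,"y": 0,"z": 0,"turn": 0}])

```text
t: 45.25
tool_pos: [0.4288, -0.1503, 0.0522]
tool_rot: [-2.293, -2.147, 0.001]
contact_force: [-3.5, 2.0, 6.1]
opening: 0.0421
grip_force: 62.3
```

carry_out(moves=[{"x": 0,"y": 0,"z": 0,"turn": 0},{"x": 0,"y": 0,"z": 0,"turn": 0},{"x": 0,"y": 0,"z": -0.1,"turn": 0},{"x": 0,"y": 0,"z": -0.8,"turn": 0},{"x": 0,"y": 0,"z": -1,"turn": 0},{"x": 0,"y": 0,"z": -1,"turn": 0},{"x": 0,"y": 0,"z": -1,"turn": 0},{"x": 0,"y": 0,"z": -1,"turn": 0}], grip=85)

```text
t: 46.05
tool_pos: [0.4287, -0.1503, 0.175]
tool_rot: [2.293, 2.147, 0.0]
contact_force: [1.1, 0.5, -0.1]
opening: 0.0851
grip_force: 0.0
```

carry_out(moves=[{"x": -1,"y": 0,"z": 0,"turn": 0},{"x": -1,"y": 0,"z": 0,"turn": 0},{"x": -1,"y": 0,"z": 0,"turn": 0},{"x": -1,"y": 0,"z": 0,"turn": 0},{"x": -1,"y": 0,"z": 0,"turn": 0},{"x": -1,"y": 0,"z": 0,"turn": 0},{"x": 0,"y": 0,"z": 0,"turn": 0},{"x": 0,"y": 0,"z": 0,"turn": 0}])

```text
t: 46.85
tool_pos: [0.4187, -0.3001, 0.1737]
tool_rot: [-2.294, -2.145, -0.001]
contact_force: [0.6, 0.2, 0.9]
opening: 0.0851
grip_force: 0.0
```

```bash
python3 -c "
from h import *
ims=ctrl.get_image('scene');a=cv2.resize(ims[130:250,160:360,::-1],None,fx=4,fy=4,interpolation=cv2.INTER_CUBIC)
cv2.imwrite('pics/s9.png',a)
S=Ro.from_euler('z',-.066).as_matrix()
for p in ([0,31,64],[0,-31,64],[0,0,92]): print(p,((px('scene',(S@p+[428.6,-150.4,0])/1e3)-[160,130])*4+2).round())"
```

```text
[0, 31, 64] [174. 171.]
[0, -31, 64] [238. 267.]
[0, 0, 92] [198. 173.]
```

View pics/s9.png

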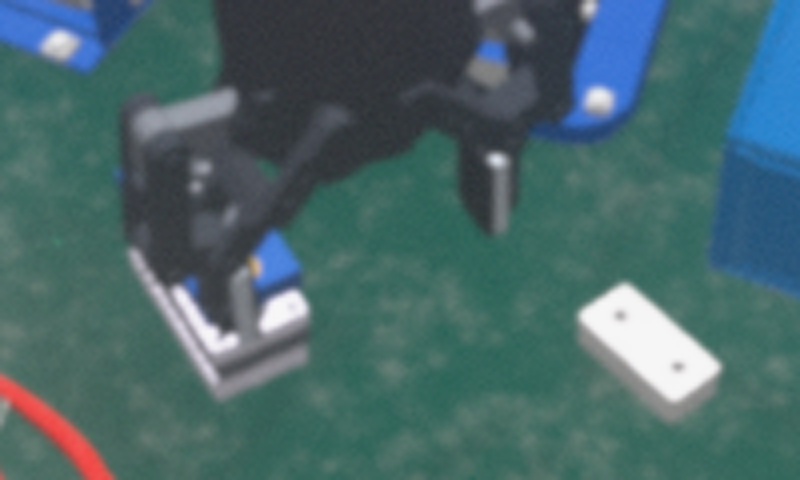

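carry_out(moves=[{"x": -1,"y": 1,"z": -0.5,"turn": 0},{"x": -1,"y": 1,"z": -0.5,"turn": 0},{"x": -1,"y": 1,"z": -0.5,"turn": 0},{"x": -1,"y": 1,"z": -0.5,"turn": 0},{"x": 0,"y": 1,"z": -0.5,"turn": 0},{"x": 0,"y": 1,"z": -0.5,"turn": 0},{"x": 0,"y": 0,"z": 0,"turn": 0},{"x": 0,"y": 0,"z": 0,"turn": 0}])

```text
t: 47.7
tool_pos: [0.5623, -0.4086, 0.2487]
tool_rot: [-2.291, -2.149, 0.0]
contact_force: [0.5, -0.1, 0.2]
opening: 0.0853
grip_force: 0.0
```

```bash
python3 - <<'E'
from h import *
S=Ro.from_euler('z',-.066).as_matrix();c0=[428.6,-150.4,0]
for n in ("scene","top"):
    im=ctrl.get_image(n)[:,:,::-1].astype(int);B,G,R=im[...,0],im[...,1],im[...,2]
    P=lambda p:px(n,(S@p+c0)/1e3)
    box=np.array([P([sx*22,sy*44,64]) for sx,sy in ((1,1),(1,-1),(-1,-1),(-1,1))],np.float32)
    cen=P([0,0,64]);yy,xx=np.indices(B.shape);near=np.hypot(xx-cen[0],yy-cen[1])<40
    print(n,"predicted rim",P([0,31,64]).round(1),P([0,-31,64]).round(1),"shank",P([0,0,92]).round(1),"box",box.round(1).tolist())
    for a,s,c,l in comps((B-R>50)&(B>110)&near,40):
        print("blue",a,s,cv2.boxPoints(cv2.minAreaRect(np.argwhere(l)[:,::-1].astype(np.float32))).round(1).tolist())
    for a,s,c,l in comps((R-B>20)&(R>G)&near): print("brass",a,s,c.round(1))
    m=ctrl.mark_of(n,"top_plate");print([(np.round(a["pixel"],1).tolist(),round(a["confidence"],2)) for a in m[:2]],P([0,0,52]).round(1))
    for q in ("flux_bottle","spare_die"): print(q,[np.round(a["pixel"]).tolist() for a in ctrl.mark_of(n,q)[:1]])
E
```

```text
scene predicted rim [202.9 172.1] [219.1 196.2] shank [209.  172.7] box [[211.1999969482422, 162.60000610351562], [234.60000610351562, 196.1999969482422], [210.39999389648438, 206.89999389648438], [188.0, 172.10000610351562]]
blue 867 [188 163  48  46] [[186.39999389648438, 172.6999969482422], [209.60000610351562, 157.0], [237.3000030517578, 197.8000030517578], [214.10000610351562, 213.5]]
brass 4 [205 169   2   2] [205.5 169.5]
brass 13 [198 170   4   7] [199.2 173.2]
brass 32 [215 194  10   7] [219.4 197.4]
[([215.1, 189.7], 0.63)] [211.6 188.6]
flux_bottle [[413.0, 272.0]]
spare_die [[320.0, 219.0]]
top predicted rim [210.3 256.2] [240.8 258.6] shank [224.2 257.3] box [[205.0, 244.89999389648438], [248.10000610351562, 248.3000030517578], [246.1999969482422, 269.8999938964844], [202.8000030517578, 266.6000061035156]]
blue 685 [203 244  46  26] [[202.8000030517578, 266.8999938964844], [204.6999969482422, 243.6999969482422], [248.89999389648438, 247.39999389648438], [247.0, 270.6000061035156]]
brass 1114 [214 246  52  52] [244.7 276.7]
brass 38 [206 251  10  10] [210.7 255.2]
brass 31 [238 254   8   9] [241.4 258.2]
[([224.6, 256.4], 0.79)] [226.1 257.5]
flux_bottle [[362.0, 171.0]]
spare_die [[290.0, 196.0]]
```

```bash
python3 -c "
from station import ctrl
print(ctrl.finish_job())"
```

```text
the job is handed in; nothing more can be done
None
```

The die set is assembled on the shoe in the order you asked and handed in at about 48 s. Contact forces, tool heights and a final camera check all indicate every part is fully down, and the flux bottle and spare die have not been moved.

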